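Tip the spent crucibles into the waste bin

TASK

Open the bin's lid all the way up, then raise the outer end of the tipping tray until all five spent crucibles have slid into the bin. Lower the tray gently back to level on its rest, do not let it drop, and only then close the lid fully. Leave the other things on the bench where they are.

Things in the scene. Friction and masses are not known exactly. Their poses are not given: they have to be found in the camera images.
- station: tipping station, fixed to the bench: steel waste bin with hinged lid and, beside it, a stand with a tipping tray. Origin on the bench, midway along the edge where tray and bin meet. Its +y runs along the tray, away from the bin; +x roughly away from the robot. The stand reaches 66 mm either side of x = 0 and, above 6 mm height, to y = 126 mm: below the tray's outer end is free air
- tray (a joint): tilt of the tray: 0 = level on its rest, grows as its outer (+y) end is raised and it pours into the bin, 1.25 = end stop. Let go, it drops back (0.25 to 0.45 kg plus crucibles). See point tray_pivot
- tray_pivot (a point): the tray's hinge, at the lower edge of its pouring end, in the middle; the hinge line runs along the station's x axis. It lies (0, 0, 105) mm from the station's origin. The tray is an open steel pan 100 mm wide (x) and 180 mm long (y), floor 4 mm thick, walls up to 35 mm above this point; the pouring end has no wall
- tray_lip (a point): middle of the outer, lower edge of the flange on the tray's outer end. The flange is 100 mm wide (x), 4 mm thick and stands out 22 mm from the top of the end wall. This point is (0, 202, 31) mm from tray_pivot with the tray level, and turns with the tray
- lid (a joint): angle of the bin's lid: 0 = shut, grows as it opens upward, 1.8 = end stop; starts up to 0.5 ajar. A stiff hinge: it stays where it is left; 1 to 3 N at the rod moves it. See point lid_hinge
- lid_hinge (a point): middle of the lid's hinge line, which runs along the station's x axis at the end of the bin away from the tray, (0, -130, 90) mm from the station's origin. The lid is a 154 mm (x) by 122 mm plate, 6 mm thick, its top 7 mm above this point when shut
- lid_rod (a point): grip point on the lid's rod: a round steel rod 10 mm thick standing out from the lid's front (-x) edge near its free end, from x = -77 to -127 mm. With the lid shut this point is (-105, 108, 13) mm from lid_hinge; it turns with the lid
- bin_in (a point): centre of the bin's inner floor, 4 mm above the bench, (0, -65, 4) mm from the station's origin. The open-topped bin is 150 mm (x) by 130 mm (y) outside, walls 4 mm, rim 90 mm above the bench
- crucible1: a spent ceramic crucible, a stubby cup 26 mm across and 26 mm high, 15 to 30 g, standing in the tray at the start; origin at the centre of its underside, z up through its mouth
- crucible2: a spent ceramic crucible, a stubby cup 26 mm across and 26 mm high, 15 to 30 g, standing in the tray at the start; origin at the centre of its underside, z up through its mouth
- crucible3: a spent ceramic crucible, a stubby cup 26 mm across and 26 mm high, 15 to 30 g, standing in the tray at the start; origin at the centre of its underside, z up through its mouth
- crucible4: a spent ceramic crucible, a stubby cup 26 mm across and 26 mm high, 15 to 30 g, standing in the tray at the start; origin at the centre of its underside, z up through its mouth
- crucible5: a spent ceramic crucible, a stubby cup 26 mm across and 26 mm high, 15 to 30 g, standing in the tray at the start; origin at the centre of its underside, z up through its mouth
- clean_crucible: bystander: a clean white crucible of the same size standing on the bench behind the bin; origin at the centre of its underside
- jar: bystander: amber glass jar, 52 mm across, 75 mm high, on the bench behind the tray; origin under its centre
- tongs: bystander: thin steel crucible tongs 190 mm long, 8 mm thick, lying on the bench in front of the tray; origin under the middle
- beaker: bystander: glass beaker, 64 mm across, 85 mm high; origin under its centre
- vial_rack: bystander: grey rack of white vials, 80 by 180 by 78 mm; origin under its centre
- mouse: bystander: black computer mouse 100 by 62 by 30 mm; origin under its centre

How it is judged:
On the way, in this order (a step that is already met when the one before it is completed fails the run):
1. the lid is open, past upright or nearly so (over 1.3 rad) (value of joint lid above 1.3 rad), for 0.2 s.
2. all five crucibles lie in the bin while the tray is still tipped (over 0.25 rad) (x of crucible1 in the frame of bin_in between -0.075 and 0.075 m and y of crucible1 in the frame of bin_in between -0.065 and 0.065 m and z of crucible1 in the frame of bin_in between -0.006 and 0.085 m and x of crucible2 in the frame of bin_in between -0.075 and 0.075 m and y of crucible2 in the frame of bin_in between -0.065 and 0.065 m and z of crucible2 in the frame of bin_in between -0.006 and 0.085 m and x of crucible3 in the frame of bin_in between -0.075 and 0.075 m and y of crucible3 in the frame of bin_in between -0.065 and 0.065 m and z of crucible3 in the frame of bin_in between -0.006 and 0.085 m and x of crucible4 in the frame of bin_in between -0.075 and 0.075 m and y of crucible4 in the frame of bin_in between -0.065 and 0.065 m and z of crucible4 in the frame of bin_in between -0.006 and 0.085 m and x of crucible5 in the frame of bin_in between -0.075 and 0.075 m and y of crucible5 in the frame of bin_in between -0.065 and 0.065 m and z of crucible5 in the frame of bin_in between -0.006 and 0.085 m and value of joint tray above 0.25 rad), for 0.1 s.
3. the tray is back level (under 0.05 rad) while the lid is still open (over 1.0 rad) (value of joint tray below 0.05 rad and value of joint lid above 1 rad), for 0.1 s.
At the end, for the whole second after the job is handed in: All five crucibles lie still inside the bin (below its rim), the tray is level on its rest (within 0.05 rad) and the lid is shut (within 0.05 rad) (x of crucible1 in the frame of bin_in between -0.075 and 0.075 m and y of crucible1 in the frame of bin_in between -0.065 and 0.065 m and z of crucible1 in the frame of bin_in between -0.006 and 0.085 m and x of crucible2 in the frame of bin_in between -0.075 and 0.075 m and y of crucible2 in the frame of bin_in between -0.065 and 0.065 m and z of crucible2 in the frame of bin_in between -0.006 and 0.085 m and x of crucible3 in the frame of bin_in between -0.075 and 0.075 m and y of crucible3 in the frame of bin_in between -0.065 and 0.065 m and z of crucible3 in the frame of bin_in between -0.006 and 0.085 m and x of crucible4 in the frame of bin_in between -0.075 and 0.075 m and y of crucible4 in the frame of bin_in between -0.065 and 0.065 m and z of crucible4 in the frame of bin_in between -0.006 and 0.085 m and x of crucible5 in the frame of bin_in between -0.075 and 0.075 m and y of crucible5 in the frame of bin_in between -0.065 and 0.065 m and z of crucible5 in the frame of bin_in between -0.006 and 0.085 m and value of joint each of tray, lid below 0.05 rad and linear speed of each of crucible1, crucible2, crucible3, crucible4, crucible5 below 0.03 m/s); the robot touches nothing.
It fails at once if the tray drops: it swings down faster than 2.5 rad/s (velocity of joint tray below -2.5 rad/s).
It fails at once if another thing on the bench (clean crucible, jar, tongs, beaker, vial rack, mouse) is shifted by more than 30 mm (distance of any of clean_crucible, jar, tongs, beaker, vial_rack, mouse from where it was at the start of the episode above 0.03 m).
It also fails if it takes over 69 s, if anything falls off the work surface, if the arm or the gripper's body presses on something with over 40 N, if the wrist force passes 120 N, or if a joint passes its speed limit or range.

ROBOT

A 6-joint arm with a two-finger parallel gripper is mounted at the origin on the work surface. World frame = base frame: x ahead of the robot, y to its left, z up, the work surface at z = 0. Lengths are in m, angles in rad, forces in N, time in s.
With the tool pointing down it reaches from about 0.275 to 0.825 m from the base axis. Payload 4.9 kg.
Tool frame: the origin (TCP) lies at the very end of the fingers, on their centre line; the grasp point (between the pads) lies 19 mm behind it; z points along the fingers, y is the line along which they close (so a half turn about z gives the same grasp; the last joint's range is limited). The gripper opens to 85 mm and grips with 20 to 120 N. Pads are 22 mm wide; open, the fingers measure 114 mm over their backs; the gripper's body (76 mm by 85 mm) begins 54 mm behind the grasp point. The pads swing forward as they close: fully open they stand 13 mm farther back than shut.
Start: joints at [-1.448, 0.326, -0.193, 1.052, 0, 1.437], TCP at [0.14, -0.532, 0.231] pointing down, gripper open.
Joint ranges: [-2.65, 2.65], [-0.97, 1.79], [-1.3, 1.35], [-1.93, 2.1], [-1.47, 1.37], [-3.14, 3.14]. Speed limits (rad/s): [2.57, 2.57, 3.14, 3.14, 3.14, 3.14].

INTERFACE

Orientations are given as a unit quaternion [x, y, z, w].
In Python, from rig import readout, viewer, ctrl gives the robot as it stands.
- The arm moves only by the tool drive_tool, never from a script. Its argument "deltas" is text: rows parted by semicolons, each of 7 numbers parted by spaces: the turn, a rotation vector about the tool's x, y, z in units of 5 degrees (1.0 is 5 degrees), then the shift along the tool's x, y, z in units of 25 mm (1.0 is 25 mm), then the gripper's target within -1 to 1 (fully open at 1, half-way at 0, shut at -1). In form: ax ay az x y z claw; .... A call has 1 to 20 rows; each row shifts and turns the commanded pose from where the row before left it, along the tool's axes as they then stand; what a row does not reach is not made up. A row lasts 1/12 s, in which the tool goes at most 41.7 mm and 7.16 degrees, less where a joint would pass 70% of its speed; a pose out of reach is approached as far as the arm can. A call is refused whole if a number of a shift passes 1 or a number of a turn 1, either way. A call with a gripper value outside its range is refused whole. The fingers move at their own pace and stop on an object; the grip force is fixed at half the most. Time passes only in rows, so rows that do not move let the fingers close. It gives the time, the measured TCP pose, the force, the opening and the grip force at its end, in the units of the state.
- readout.get_obs(): the state, without advancing time (a new reading comes with each control period).
- viewer.grab_frame(name): name is "side" or "top"; returns a dict with "img" (420x560x3 uint8, blue, green, red), "fx", "fy", "cx", "cy" (pixels), "k1" (the pictures are not rectified: a ray, as slopes to the right and down, at radius r is drawn at 1 + k1 r^2 times it, then the intrinsics apply), "R" (3x3) and "t" (3): a world point X has camera coordinates R X + t. Camera axes: x right, y down, z forward; pixel columns grow to the right and rows downward; lengths in m; the calibration is good to about 2 mm. A picture is of the moment at which its call begins. There is no depth.
- ctrl.hand_in(): hands the job in; it is judged then, once.
The state is a dict: "t": time; "joint_positions": joint angles; "joint_vel": joint speeds; "joint_efforts": joint torques, N m; "ee_pos": TCP position; "ee_rot": TCP orientation; "ft_force": force on the tool from outside, world axes, zero at the start; "moment": the same for the moment, N m; "grip_width": finger opening in m; "grip_force": force on a finger pad.
Only numpy, scipy, OpenCV 4.12 (cv2) and the standard library are available. Lean on these libraries where they do the work, as an engineer would, in place of code of your own. Each camera call takes 0.05 s, during which the arm holds its last target. There are 200 camera calls.

## Working session

There is one attempt and no reset: what is moved stays moved. The work goes in short steps, Python scripts to look and compute and a tool call to move; the robot and the scene stay as the last step left them, time stands still between calls to the robot, and variables do not carry over. Pictures are saved under pics/ and viewed, at most 10 in all, crops included, and the job is handed in when it is done.

Besides the shell and the picture viewer there is one more tool, called after "Call:" in YAML: its name, and indented under it one key for each argument. drive_tool: Moves the arm, as the interface text tells. Its arguments: {"type":"object","properties":{"deltas":{"type":"string"}},"required":["deltas"]}

```bash
mkdir -p pics; ls; python3 - <<'E'
from rig import readout, viewer
import cv2, pickle
o=readout.get_obs(); print({k:(v if not hasattr(v,'round') else v.round(3)) if not isinstance(v,list) else v for k,v in o.items()})
for n in("side","top"):
    f=viewer.grab_frame(n); cv2.imwrite(f"pics/{n}0.png",f["img"]); pickle.dump(f,open(f"{n}0.pkl","wb"))
    print(n,{k:f[k] for k in f if k!="img"})
E
```

```text
pics
{'t': 0.0, 'joint_positions': array([-1.448,  0.327, -0.194,  1.052,  0.   ,  1.437]), 'joint_vel': array([ 0.   , -0.001,  0.002, -0.001,  0.   ,  0.001]), 'joint_efforts': array([ 2.0000e-03, -4.4340e+01,  2.6244e+01,  1.6000e-02,  0.0000e+00,
       -0.0000e+00]), 'ee_pos': array([ 0.14 , -0.531,  0.23 ]), 'ee_rot': array([ 0.992,  0.128,  0.   , -0.001]), 'ft_force': array([0.243, 0.044, 0.521]), 'moment': array([-0.001, -0.027, -0.026]), 'grip_force': 0.0, 'grip_width': 0.08471102550664933}
side {'fx': 415.18572009799544, 'fy': 415.18572009799544, 'cx': 284.01806275750005, 'cy': 205.8927522796974, 'k1': -0.10764573976986733, 'R': array([[ 0.99773938, -0.06694114,  0.00591775],
       [-0.03441538, -0.58460933, -0.81058467],
       [ 0.05772103,  0.80854858, -0.58559156]]), 't': array([-0.58259798,  0.08429791,  1.15496569])}
top {'fx': 531.869728137286, 'fy': 531.869728137286, 'cx': 286.3002833942057, 'cy': 218.28945110554855, 'k1': -0.16042218380066323, 'R': array([[-0.0225034 , -0.99957615,  0.01846944],
       [-0.98947054,  0.0196263 , -0.14339755],
       [ 0.14297429, -0.0215019 , -0.98949281]]), 't': array([-0.01216101,  0.56889794,  1.3108401 ])}
```

View pics/side0.png

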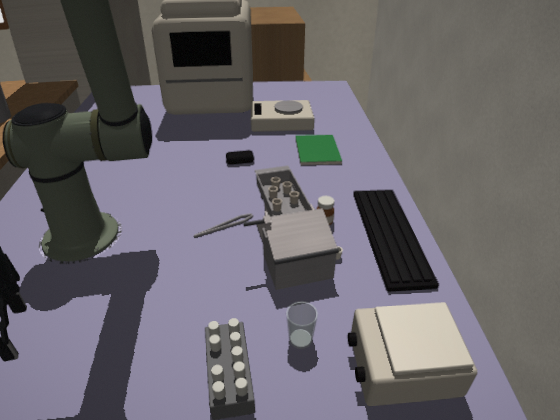

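View pics/top0.png

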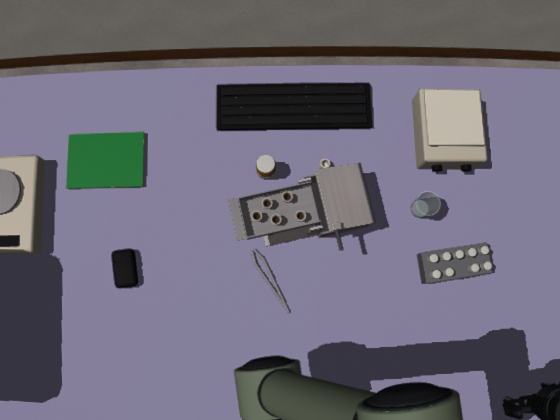

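The side view shows the bin at about (300,245) with its lid and, beyond it, the tray at (283,195). The top view shows the tray at (280,210) and its flange at (237,218). The lid is at (345,197) and its rod at about (338,240). The tongs lie at (270,280), the jar at (265,167) and the clean crucible at (326,163). I need close crops for exact points.

```bash
python3 - <<'E'
import cv2
a=cv2.imread("pics/top0.png")[150:260,225:385]; cv2.imwrite("pics/topc.png",cv2.resize(a,None,fx=5,fy=5,interpolation=cv2.INTER_CUBIC))
a=cv2.imread("pics/side0.png")[160:290,190:350]; cv2.imwrite("pics/sidec.png",cv2.resize(a,None,fx=4.6,fy=4.6,interpolation=cv2.INTER_CUBIC))
E
```

```text
(no output)
```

View pics/topc.png

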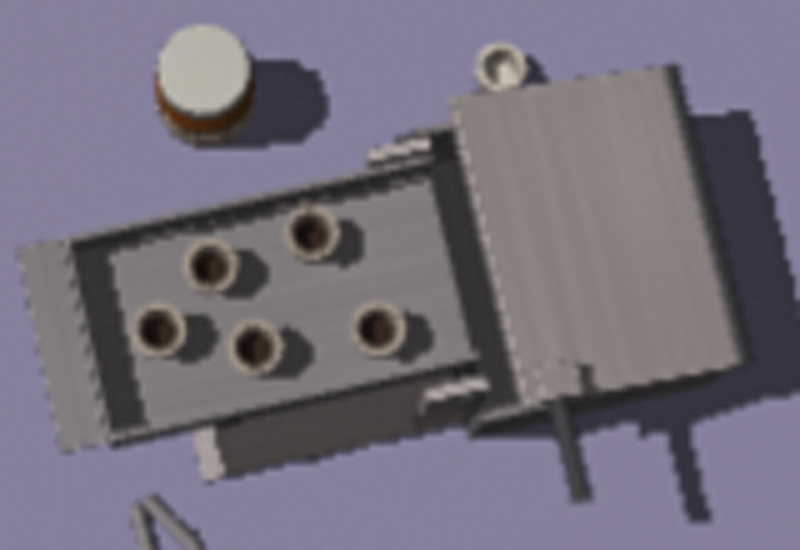

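View pics/sidec.png

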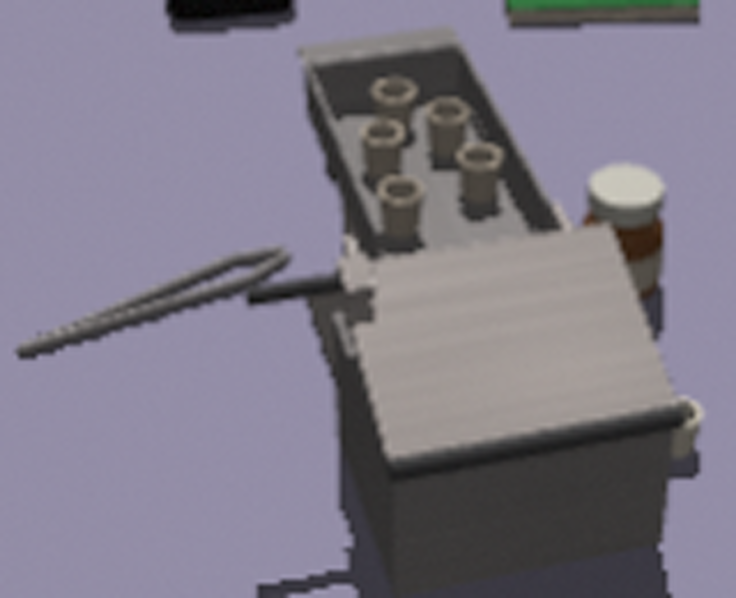

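The top crop shows:
- flange outer corners at (20,245) and (65,450)
- lid free edge at (450,98) and (520,400)
- lid hinge edge at (680,68) and (745,360)
- rod tip at (582,500)

The side crop shows:
- flange at (300,48) and (457,28)
- lid free edge at (372,262) and (605,228)
- lid hinge edge at (390,465) and (690,405)
- rod tip at (250,297)

The lid is ajar.

```bash
cat > h.py <<'E'
import numpy as np, pickle, cv2
F={n:pickle.load(open(f"{n}0.pkl","rb")) for n in("side","top")}
def norm(n,p):
    f=F[n]; K=np.array([[f["fx"],0,f["cx"]],[0,f["fy"],f["cy"]],[0,0,1]])
    return cv2.undistortPoints(np.array([[p]],float),K,np.array([f["k1"],0,0,0.]))[0,0]
def tri(pt,ps):
    P=[np.c_[F[n]["R"],F[n]["t"]] for n in("top","side")]
    X=cv2.triangulatePoints(P[0],P[1],norm("top",pt).reshape(2,1),norm("side",ps).reshape(2,1))[:,0]; return X[:3]/X[3]
def plane(n,p,z):
    f=F[n]; d=f["R"].T@np.r_[norm(n,p),1]; c=-f["R"].T@f["t"]; return c+d*(z-c[2])/d[2]
tc=lambda u,v:((u+.5)/5-.5+225,(v+.5)/5-.5+150)
sc=lambda u,v:((u+.5)/4.6-.5+190,(v+.5)/4.6-.5+160)
E
python3 - <<'E'
from h import *
np.set_printoptions(precision=4,suppress=True)
pts=dict(flL=((65,450),(300,48)),flR=((20,245),(457,28)),hinL=((745,360),(390,465)),hinR=((680,68),(690,405)),freL=((520,400),(372,262)),freR=((450,98),(605,228)),rodtip=((582,500),(250,297)))
T={k:tri(tc(*a),sc(*b)) for k,(a,b) in pts.items()}
for k,v in T.items(): print(k,v, plane("top",tc(*pts[k][0]),.14)[:2])
for a,b in(("flL","flR"),("hinL","hinR"),("freL","freR")):
    d=T[b]-T[a]; print(a,np.linalg.norm(d),np.degrees(np.arctan2(d[1],d[0])))
fm=(plane("top",tc(65,450),.14)+plane("top",tc(20,245),.14))/2
hm=(plane("top",tc(745,360),.097)+plane("top",tc(680,68),.097))/2
print("flange mid",fm,"hinge mid",hm,np.linalg.norm(fm-hm)) 
d=fm-hm; print(np.degrees(np.arctan2(-d[0],d[1])))
E
```

```text
flL [0.5061 0.093  0.1409] [0.5061 0.093 ]
flR [0.6045 0.1135 0.1398] [0.604  0.1135]
hinL [ 0.5467 -0.2366  0.0987] [ 0.5422 -0.2287]
hinR [ 0.6962 -0.21    0.1052] [ 0.6847 -0.204 ]
freL [ 0.5341 -0.1211  0.1351] [ 0.5254 -0.121 ]
freR [ 0.6717 -0.093   0.1328] [ 0.6715 -0.0924]
rodtip [ 0.4779 -0.1489  0.1377] [ 0.4775 -0.1486]
flL 0.10051732244598889 11.768306803869326
hinL 0.15201931156467705 10.070795734362264
freL 0.14049901894708725 11.563990348381715
flange mid [0.5551 0.1032 0.14  ] hinge mid [ 0.6217 -0.224   0.097 ] 0.33676587796358315
11.511475266646695
```

Call:
drive_tool:
  deltas: "0 0 0 0.885 -0.565 0 0;0 0 0 0.885 -0.565 0 0;0 0 0 0.885 -0.565 0 0;0 0 0 0.885 -0.565 0 0;0 0 0 0.885 -0.565 0 0;0 0 0 0.885 -0.565 0 0;0 0 0 0.885 -0.565 0 0;0 0 0 0.885 -0.565 0 0;0 0 0 0.885 -0.565 0 0;0 0 0 0.885 -0.565 0 0;0 0 0 0.885 -0.565 0 0;0 0 0 0.885 -0.565 0 0;0 0 0 0.885 -0.565 0 0;0 0 0 0.885 -0.565 0 0;0 0 0 0.885 -0.565 0 0;0 0 0 0.885 -0.565 0 0;0 0 0 0.885 -0.565 0.3 0;0 0 0 0.885 -0.565 0.3 0;0 0 0 0.885 -0.565 0.3 0;0 0 0.64 0.885 -0.565 0.3 0"

```text
t: 1.77
ee_pos: [0.4964, -0.1451, 0.2006]
ee_rot: [0.995, 0.1, -0.0, -0.0]
ft_force: [0.5, -0.6, 0.1]
grip_width: 0.0427
grip_force: 0.0
```

Call:
drive_tool:
  deltas: "0 0 0 0 0 0 0;0 0 0 0 0 0 0;0 0 0 0 0 0 0"

```text
t: 2.02
ee_pos: [0.4954, -0.1465, 0.201]
ee_rot: [0.995, 0.101, -0.001, -0.0]
ft_force: [0.1, -0.1, -0.3]
grip_width: 0.0432
grip_force: 0.0
```

```bash
python3 - <<'E'
from rig import readout, viewer
import cv2
f=viewer.grab_frame("top")["img"][130:270,215:395]; g=viewer.grab_frame("side")["img"][130:270,190:370]
import numpy as np
cv2.imwrite("pics/a1.png",cv2.resize(np.hstack([f,g]),None,fx=2.2,fy=2.2,interpolation=cv2.INTER_CUBIC))
print(readout.get_obs()["joint_positions"].round(3))
E
```

```text
[-0.431  0.288 -0.326  0.956 -0.     2.51 ]
```

View pics/a1.png

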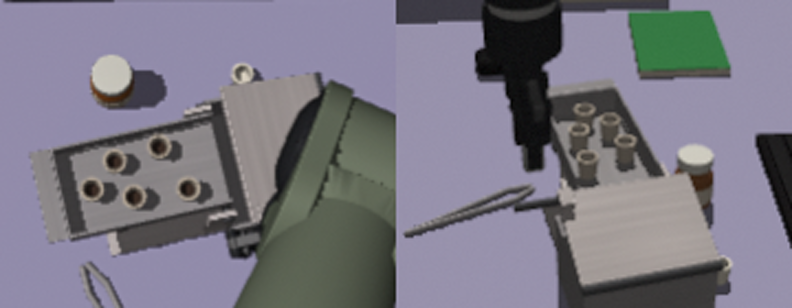

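The picture shows the gripper directly above the rod: side part, fingertips at (532,165) with the rod at (540,206). Now I'll go down and grip.

Call:
drive_tool:
  deltas: "0 0 0 0 0 0.7 0;0 0 0 0 0 0.7 0;0 0 0 0 0 0.7 0;0 0 0 0 0 0.7 0;0 0 0 0 0 0.6 0;0 0 0 0 0 0 0;0 0 0 0 0 0 -1;0 0 0 0 0 0 -1;0 0 0 0 0 0 -1;0 0 0 0 0 0 -1;0 0 0 0 0 0 -1;0 0 0 0 0 0 -1"

```text
t: 3.12
ee_pos: [0.4957, -0.1438, 0.1173]
ee_rot: [0.995, 0.101, 0.001, -0.003]
ft_force: [-1.0, 8.0, 3.6]
grip_width: 0.008
grip_force: 58.5
```

Call:
drive_tool:
  deltas: "0 0 0 0 0.147 -0.271 -1;0 0 0 0 0.147 -0.271 -1;0 0 0 0 0.184 -0.247 -1;0 0 0 0 0.184 -0.247 -1;0 0 0 0 0.217 -0.219 -1;0 0 0 0 0.217 -0.219 -1;0 0 0 0 0.245 -0.186 -1;0 0 0 0 0.245 -0.186 -1;0 0 0 0 0.269 -0.15 -1;0 0 0 0 0.269 -0.15 -1"

```text
t: 3.95
ee_pos: [0.5064, -0.1953, 0.1723]
ee_rot: [0.995, 0.101, 0.001, -0.003]
ft_force: [-2.7, 8.4, 9.1]
grip_width: 0.0082
grip_force: 58.5
```

Call:
drive_tool:
  deltas: "0 0 0 0 0.288 -0.11 -1;0 0 0 0 0.288 -0.11 -1;0 0 0 0 0.3 -0.07 -1;0 0 0 0 0.3 -0.07 -1;0 0 0 0 0.307 -0.026 -1;0 0 0 0 0.307 -0.026 -1;0 0 0 0 0.307 0.018 -1;0 0 0 0 0.307 0.018 -1;0 0 0 0 0.302 0.06 -1;0 0 0 0 0.302 0.06 -1;0 0 0 0 0 0 -1"

```text
t: 4.87
ee_pos: [0.5224, -0.2734, 0.1759]
ee_rot: [0.995, 0.1, 0.001, 0.0]
ft_force: [4.4, 2.1, -1.4]
grip_width: 0.0081
grip_force: 60.6
```

Call:
drive_tool:
  deltas: "0 0 0 0 0 0 0;0 0 0 0 0 0 0;0 0 0 0 0 0 0;0 0 0 0 0 0 0;0 0 0 0 0 -0.9 0;0 0 0 0 0 -0.9 0;0 0 0 0 0 -0.9 0;0 0 0 0 0 -0.9 0;0 0 0 0 0 -0.9 0;0 0 0 0 0 -0.7 0;0 0 0 0 0 0 0"

```text
t: 5.78
ee_pos: [0.5229, -0.2732, 0.3106]
ee_rot: [0.995, 0.1, 0.002, 0.002]
ft_force: [0.6, 0.3, 0.5]
grip_width: 0.0425
grip_force: 0.0
```

```bash
cat >> h.py <<'E'
from scipy.spatial.transform import Rotation as Ro
S=np.array([.5954,-.0947,0]); A=np.radians(11.5)
RS=Ro.from_euler("z",A)
W=lambda p:S+RS.apply(np.array(p))          # station -> world
def half(tilt): # tool x=-xs, tilted (rad) so z points to -ys
    return RS*Ro.from_matrix(np.array([[-1,0,0],[0,1,0],[0,0,-1.]]).T)*Ro.from_euler("x",tilt)
def rows(poses,claw): # poses: list of (p,R), first is commanded start
    out=[]
    for (p,r),(p2,r2) in zip(poses,poses[1:]):
        a=np.degrees((r.inv()*r2).as_rotvec())/5; s=r.inv().apply(p2-p)/.025
        out.append(" ".join(f"{v:.2f}".rstrip("0").rstrip(".").replace("-0","-0") for v in np.r_[a,s])+f" {claw}")
    return out
E
python3 - <<'E'
from h import *; from rig import readout, viewer
o=readout.get_obs(); p=o["ee_pos"]; r=Ro.from_quat(o["ee_rot"])
print(p,o["ee_rot"])
f=viewer.grab_frame("side"); cv2.imwrite("pics/s2.png",cv2.resize(f["img"][130:290,190:370],None,fx=2.5,fy=2.5))
N=38; tgt=W([0,.26,.30]); r0=half(0)*Ro.from_euler("z",np.pi)
print((r.inv()*r0).as_rotvec())
P=[(p+(tgt-p)*i/N, r0*Ro.from_euler("z",-np.pi*i/N)) for i in range(N+1)]
R=rows(P,-.4); print(";".join(R[:19])); print(";".join(R[19:]))
E
```

```text
[ 0.52285815 -0.2731608   0.31057793] [0.99494655 0.10034812 0.00232599 0.00249198]
[ 0.00542496 -0.00412924  0.00032292]
0 0 -0.95 0.11 -0.44 0.01 -0.4;0 0 -0.95 0.15 -0.43 0.01 -0.4;0 0 -0.95 0.18 -0.42 0.01 -0.4;0 0 -0.95 0.22 -0.4 0.01 -0.4;0 0 -0.95 0.25 -0.38 0.01 -0.4;0 0 -0.95 0.28 -0.36 0.01 -0.4;0 0 -0.95 0.31 -0.34 0.01 -0.4;0 0 -0.95 0.34 -0.31 0.01 -0.4;0 0 -0.95 0.36 -0.28 0.01 -0.4;0 0 -0.95 0.38 -0.25 0.01 -0.4;0 0 -0.95 0.4 -0.22 0.01 -0.4;0 0 -0.95 0.42 -0.18 0.01 -0.4;0 0 -0.95 0.43 -0.15 0.01 -0.4;0 0 -0.95 0.44 -0.11 0.01 -0.4;0 0 -0.95 0.45 -0.07 0.01 -0.4;0 0 -0.95 0.46 -0.04 0.01 -0.4;0 0 -0.95 0.46 0 0.01 -0.4;0 0 -0.95 0.45 0.04 0.01 -0.4;0 0 -0.95 0.45 0.08 0.01 -0.4
0 0 -0.95 0.44 0.11 0.01 -0.4;0 0 -0.95 0.43 0.15 0.01 -0.4;0 0 -0.95 0.42 0.18 0.01 -0.4;0 0 -0.95 0.4 0.22 0.01 -0.4;0 0 -0.95 0.38 0.25 0.01 -0.4;0 0 -0.95 0.36 0.28 0.01 -0.4;0 0 -0.95 0.34 0.31 0.01 -0.4;0 0 -0.95 0.31 0.34 0.01 -0.4;0 0 -0.95 0.28 0.36 0.01 -0.4;0 0 -0.95 0.25 0.38 0.01 -0.4;0 0 -0.95 0.22 0.4 0.01 -0.4;0 0 -0.95 0.18 0.42 0.01 -0.4;0 0 -0.95 0.15 0.43 0.01 -0.4;0 0 -0.95 0.11 0.44 0.01 -0.4;0 0 -0.95 0.07 0.45 0.01 -0.4;0 0 -0.95 0.04 0.46 0.01 -0.4;0 0 -0.95 -0 0.46 0.01 -0.4;0 0 -0.95 -0.04 0.45 0.01 -0.4;0 0 -0.95 -0.08 0.45 0.01 -0.4
```

View pics/s2.png

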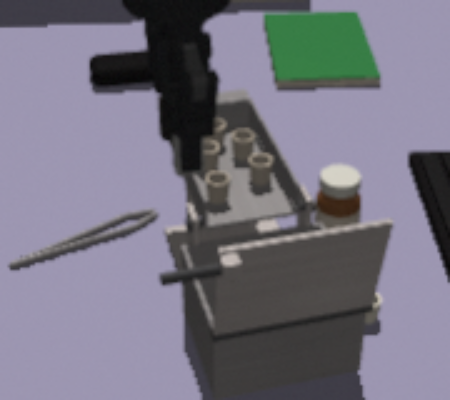

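The lid stands open, slightly past upright, with the rod tip at (165,278), and the five crucibles are still in the tray. Next I'll swing over to the tray's outer end.

Call:
drive_tool:
  deltas: "0 0 -0.95 0.11 -0.44 0.01 -0.4;0 0 -0.95 0.15 -0.43 0.01 -0.4;0 0 -0.95 0.18 -0.42 0.01 -0.4;0 0 -0.95 0.22 -0.4 0.01 -0.4;0 0 -0.95 0.25 -0.38 0.01 -0.4;0 0 -0.95 0.28 -0.36 0.01 -0.4;0 0 -0.95 0.31 -0.34 0.01 -0.4;0 0 -0.95 0.34 -0.31 0.01 -0.4;0 0 -0.95 0.36 -0.28 0.01 -0.4;0 0 -0.95 0.38 -0.25 0.01 -0.4;0 0 -0.95 0.4 -0.22 0.01 -0.4;0 0 -0.95 0.42 -0.18 0.01 -0.4;0 0 -0.95 0.43 -0.15 0.01 -0.4;0 0 -0.95 0.44 -0.11 0.01 -0.4;0 0 -0.95 0.45 -0.07 0.01 -0.4;0 0 -0.95 0.46 -0.04 0.01 -0.4;0 0 -0.95 0.46 0 0.01 -0.4;0 0 -0.95 0.45 0.04 0.01 -0.4;0 0 -0.95 0.45 0.08 0.01 -0.4"

```text
t: 7.42
ee_pos: [0.5307, -0.0549, 0.2999]
ee_rot: [0.629, 0.777, -0.001, -0.001]
ft_force: [-0.1, -0.3, -0.7]
grip_width: 0.0257
grip_force: 0.0
```

Call:
drive_tool:
  deltas: "0 0 -0.95 0.44 0.11 0.01 -0.4;0 0 -0.95 0.43 0.15 0.01 -0.4;0 0 -0.95 0.42 0.18 0.01 -0.4;0 0 -0.95 0.4 0.22 0.01 -0.4;0 0 -0.95 0.38 0.25 0.01 -0.4;0 0 -0.95 0.36 0.28 0.01 -0.4;0 0 -0.95 0.34 0.31 0.01 -0.4;0 0 -0.95 0.31 0.34 0.01 -0.4;0 0 -0.95 0.28 0.36 0.01 -0.4;0 0 -0.95 0.25 0.38 0.01 -0.4;0 0 -0.95 0.22 0.4 0.01 -0.4;0 0 -0.95 0.18 0.42 0.01 -0.4;0 0 -0.95 0.15 0.43 0.01 -0.4;0 0 -0.95 0.11 0.44 0.01 -0.4;0 0 -0.95 0.07 0.45 0.01 -0.4;0 0 -0.95 0.04 0.46 0.01 -0.4;0 0 -0.95 0 0.46 0.01 -0.4;0 0 -0.95 -0.04 0.45 0.01 -0.4;0 0 -0.95 -0.08 0.45 0.01 -0.4"

```text
t: 9.0
ee_pos: [0.5398, 0.1614, 0.2951]
ee_rot: [-0.107, 0.994, -0.0, -0.001]
ft_force: [-0.2, -0.1, 0.5]
grip_width: 0.0258
grip_force: 0.0
```

Call:
drive_tool:
  deltas: "1 0 0 0 0 0 -0.4;1 0 0 0 0 0 -0.4;1 0 0 0 0 0 -0.4;1 0 0 0 0 0 -0.4;1 0 0 0 0 0 -0.4;1 0 0 0 0 0 -0.4;1 0 0 0 0 0 -0.4;1 0 0 0 0 0 -0.4;1 0 0 0 0 0 -0.4;1 0 0 0 0 0 -0.4;1 0 0 0 0 0 -0.4;1 0 0 0 0 0 -0.4;0 0 0 0 0 0 -0.4;0 0 0 0 0 0 -0.4"

```text
t: 10.17
ee_pos: [0.54, 0.1614, 0.294]
ee_rot: [-0.092, 0.861, -0.498, 0.05]
ft_force: [-0.3, 0.3, -0.6]
grip_width: 0.0256
grip_force: 0.0
```

```bash
python3 - <<'E'
from h import *; from rig import readout, viewer
o=readout.get_obs(); p=o["ee_pos"]; r=Ro.from_quat(o["ee_rot"])
print(p,o["joint_positions"].round(2),np.degrees((r.inv()*half(np.pi/3)).as_rotvec()))
pre=W([0,.263,.183]); N=8
q=half(np.pi/3)
P=[(p,r)]+[(p+(pre-p)*i/N,q) for i in range(1,N+1)]
print(";".join(rows(P,-.4)))
E
```

```text
[0.5399857  0.16141929 0.29395508] [ 0.6   0.69  0.13  1.59 -0.93  0.68] [-0.01124837  0.3574736   0.54513776]
-0 0.07 0.11 -0.02 0.48 0.27 -0.4;0 0 0 -0.02 0.48 0.27 -0.4;0 0 0 -0.02 0.48 0.27 -0.4;0 0 0 -0.02 0.48 0.27 -0.4;0 0 0 -0.02 0.48 0.27 -0.4;0 0 0 -0.02 0.48 0.27 -0.4;0 0 0 -0.02 0.48 0.27 -0.4;0 0 0 -0.02 0.48 0.27 -0.4
```

Call:
drive_tool:
  deltas: "0 0.07 0.11 -0.02 0.48 0.27 -0.4;0 0 0 -0.02 0.48 0.27 -0.4;0 0 0 -0.02 0.48 0.27 -0.4;0 0 0 -0.02 0.48 0.27 -0.4;0 0 0 -0.02 0.48 0.27 -0.4;0 0 0 -0.02 0.48 0.27 -0.4;0 0 0 -0.02 0.48 0.27 -0.4;0 0 0 -0.02 0.48 0.27 -0.4;0 0 0 0 0 0.5 -0.4;0 0 0 0 0 0.5 -0.4;0 0 0 0 0 0.5 -0.4;0 0 0 0 0 0.4 -0.4;0 0 0 0 0 0 -0.4"

```text
t: 11.25
ee_pos: [0.5527, 0.1214, 0.1615]
ee_rot: [-0.084, 0.862, -0.497, 0.051]
ft_force: [0.1, -0.4, -0.2]
grip_width: 0.0255
grip_force: 0.0
```

```bash
python3 - <<'E'
from h import *; from rig import readout, viewer
f=viewer.grab_frame("side")["img"][120:240,215:365]; g=viewer.grab_frame("top")["img"][160:280,170:320]
cv2.imwrite("pics/s3.png",cv2.resize(np.hstack([f,g]),None,fx=2.6,fy=2.6,interpolation=cv2.INTER_CUBIC))
o=readout.get_obs(); print(RS.inv().apply(o["ee_pos"]-S))
E
```

```text
[0.00180795 0.22154509 0.16265593]
```

View pics/s3.png

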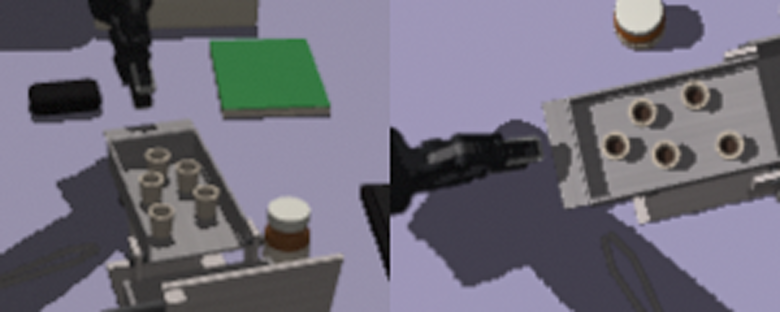

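The fingers are lined up with the middle of the flange, about 20 mm outside the lip: the tips are at (538,150) in the top part, with the lip edge at (556,150). I'll lower slightly and insert.

Call:
drive_tool:
  deltas: "0 0 0 0 0.16 0 -0.4;0 0 0 0 0 0.36 -0.4;0 0 0 0 0 0.35 -0.4;0 0 0 0 0 0.35 -0.4;0 0 0 0 0 0.35 -0.4;0 0 0 0 0 0.35 -0.4;0 0 0 0 0 0 -0.4;0 0 0 0 0 0 -0.4"

```text
t: 12.02
ee_pos: [0.5603, 0.088, 0.1375]
ee_rot: [-0.085, 0.862, -0.497, 0.052]
ft_force: [0.0, 0.7, 0.6]
grip_width: 0.0259
grip_force: 0.0
```

```bash
cat > arc.py <<'E'
from h import *; from rig import readout
import sys
o=readout.get_obs(); p=o["ee_pos"]; r=Ro.from_quat(o["ee_rot"])
a0,a1,N=float(sys.argv[1]),float(sys.argv[2]),int(sys.argv[3])
print("station",RS.inv().apply(p-S).round(4),o["ft_force"].round(1),o["joint_positions"].round(2))
piv=W([0,0,.105]); ax=RS.apply([1,0,0])
P=[]
for i in range(N+1):
    t=(a1-a0)*i/N; q=Ro.from_rotvec(ax*t); P.append((piv+q.apply(p-piv),q*r))
print(rows(P,-.4)[N//2])
E
python3 arc.py 0 1 20
```

```text
station [0.0021 0.186  0.1375] [0.  0.7 0.6] [ 0.48  0.78 -0.13  1.1  -0.99  0.52]
-0.57 0 0 -0 -0.36 -0.12 -0.4
```

Call:
drive_tool:
  deltas: "-0.286 0 0 0 -0.18 -0.06 -0.4;-0.286 0 0 0 -0.18 -0.06 -0.4;-0.286 0 0 0 -0.18 -0.06 -0.4;-0.286 0 0 0 -0.18 -0.06 -0.4;-0.286 0 0 0 -0.18 -0.06 -0.4;-0.286 0 0 0 -0.18 -0.06 -0.4;-0.286 0 0 0 -0.18 -0.06 -0.4;-0.286 0 0 0 -0.18 -0.06 -0.4;-0.286 0 0 0 -0.18 -0.06 -0.4;-0.286 0 0 0 -0.18 -0.06 -0.4;-0.286 0 0 0 -0.18 -0.06 -0.4;-0.286 0 0 0 -0.18 -0.06 -0.4"

```text
t: 13.02
ee_pos: [0.564, 0.0694, 0.1915]
ee_rot: [-0.092, 0.927, -0.362, 0.039]
ft_force: [-1.7, 4.2, -0.1]
grip_width: 0.0256
grip_force: 1.7
```

```bash
python3 arc.py 0 1 20; python3 - <<'E'
from h import *; from rig import viewer
f=viewer.grab_frame("side")["img"][100:260,190:370]; g=viewer.grab_frame("top")["img"][130:290,190:370]
cv2.imwrite("pics/s4.png",cv2.resize(np.hstack([f,g]),None,fx=2.2,fy=2.2,interpolation=cv2.INTER_CUBIC))
E
```

```text
station [0.002  0.1671 0.1915] [-1.7  4.2 -0.1] [ 0.35  0.52 -0.21  0.97 -0.73  0.21]
-0.57 0 0 -0 -0.36 -0.12 -0.4
```

View pics/s4.png

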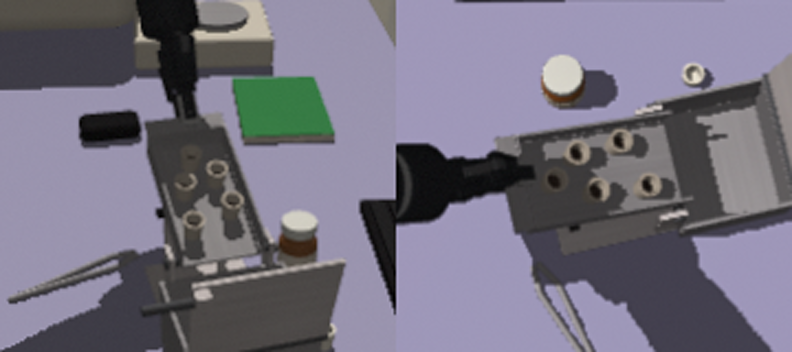

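The tray is rising on the lower finger, with all crucibles still in place. I'll continue.

Call:
drive_tool:
  deltas: "-0.286 0 0 0 -0.18 -0.06 -0.4;-0.286 0 0 0 -0.18 -0.06 -0.4;-0.286 0 0 0 -0.18 -0.06 -0.4;-0.286 0 0 0 -0.18 -0.06 -0.4;-0.286 0 0 0 -0.18 -0.06 -0.4;-0.286 0 0 0 -0.18 -0.06 -0.4;-0.286 0 0 0 -0.18 -0.06 -0.4;-0.286 0 0 0 -0.18 -0.06 -0.4;-0.286 0 0 0 -0.18 -0.06 -0.4;-0.286 0 0 0 -0.18 -0.06 -0.4;-0.286 0 0 0 -0.18 -0.06 -0.4;-0.286 0 0 0 -0.18 -0.06 -0.4;-0.286 0 0 0 -0.18 -0.06 -0.4;-0.286 0 0 0 -0.18 -0.06 -0.4;-0.286 0 0 0 -0.18 -0.06 -0.4;-0.286 0 0 0 -0.18 -0.06 -0.4"

```text
t: 14.45
ee_pos: [0.5729, 0.0214, 0.2496]
ee_rot: [-0.098, 0.98, -0.171, 0.02]
ft_force: [1.1, 1.9, -0.0]
grip_width: 0.0257
grip_force: 0.7
```

Call:
drive_tool:
  deltas: "-0.286 0 0 0 -0.18 -0.06 -0.4;-0.286 0 0 0 -0.18 -0.06 -0.4;-0.286 0 0 0 -0.18 -0.06 -0.4;-0.286 0 0 0 -0.18 -0.06 -0.4;-0.286 0 0 0 -0.18 -0.06 -0.4;-0.286 0 0 0 -0.18 -0.06 -0.4;-0.286 0 0 0 -0.18 -0.06 -0.4;-0.286 0 0 0 -0.18 -0.06 -0.4;-0.286 0 0 0 -0.18 -0.06 -0.4;-0.286 0 0 0 -0.18 -0.06 -0.4"

```text
t: 15.28
ee_pos: [0.5804, -0.0181, 0.2744]
ee_rot: [-0.099, 0.994, -0.048, 0.007]
ft_force: [-0.6, 0.9, -0.5]
grip_width: 0.0257
grip_force: 0.4
```

```bash
python3 arc.py 0 1 20; python3 - <<'E'
from h import *; from rig import viewer
f=viewer.grab_frame("side")["img"][100:260,190:370]; g=viewer.grab_frame("top")["img"][130:290,210:390]
cv2.imwrite("pics/s5.png",cv2.resize(np.hstack([f,g]),None,fx=2.2,fy=2.2,interpolation=cv2.INTER_CUBIC))
E
```

```text
station [0.0006 0.0781 0.2744] [-0.6  0.9 -0.5] [-0.11  0.34 -0.07  1.13 -0.09 -0.31]
-0.57 0 0 -0 -0.36 -0.11 -0.4
```

View pics/s5.png

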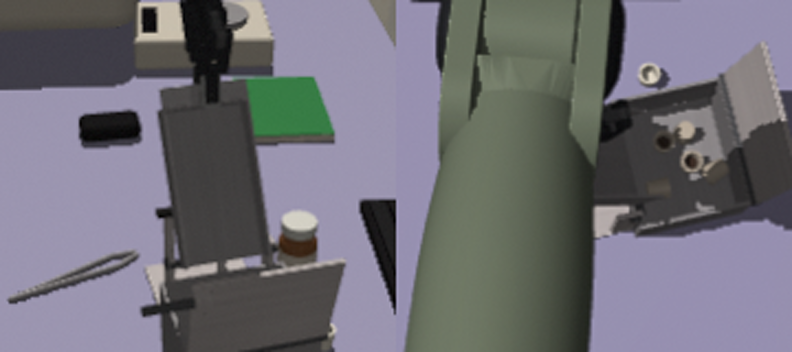

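The tray is empty, and five crucibles are visible in the bin: in the top part at (663,140), (687,130), (693,160), (715,168) and (658,188). Now I'll lower it gently.

Call:
drive_tool:
  deltas: "0.286 0 0 0 0.18 0.06 -0.4;0.286 0 0 0 0.18 0.06 -0.4;0.286 0 0 0 0.18 0.06 -0.4;0.286 0 0 0 0.18 0.06 -0.4;0.286 0 0 0 0.18 0.06 -0.4;0.286 0 0 0 0.18 0.06 -0.4;0.286 0 0 0 0.18 0.06 -0.4;0.286 0 0 0 0.18 0.06 -0.4;0.286 0 0 0 0.18 0.06 -0.4;0.286 0 0 0 0.18 0.06 -0.4;0.286 0 0 0 0.18 0.06 -0.4;0.286 0 0 0 0.18 0.06 -0.4;0.286 0 0 0 0.18 0.06 -0.4;0.286 0 0 0 0.18 0.06 -0.4;0.286 0 0 0 0.18 0.06 -0.4;0.286 0 0 0 0.18 0.06 -0.4;0.286 0 0 0 0.18 0.06 -0.4;0.286 0 0 0 0.18 0.06 -0.4;0.286 0 0 0 0.18 0.06 -0.4;0.286 0 0 0 0.18 0.06 -0.4"

```text
t: 17.05
ee_pos: [0.566, 0.0565, 0.2164]
ee_rot: [-0.095, 0.951, -0.294, 0.032]
ft_force: [-1.6, 1.3, -0.5]
grip_width: 0.0257
grip_force: 0.8
```

Call:
drive_tool:
  deltas: "0.286 0 0 0 0.18 0.06 -0.4;0.286 0 0 0 0.18 0.06 -0.4;0.286 0 0 0 0.18 0.06 -0.4;0.286 0 0 0 0.18 0.06 -0.4;0.286 0 0 0 0.18 0.06 -0.4;0.286 0 0 0 0.18 0.06 -0.4;0.286 0 0 0 0.18 0.06 -0.4;0.286 0 0 0 0.18 0.06 -0.4;0.286 0 0 0 0.18 0.06 -0.4;0.286 0 0 0 0.18 0.06 -0.4;0.286 0 0 0 0.18 0.06 -0.4;0.286 0 0 0 0.18 0.06 -0.4;0.286 0 0 0 0.18 0.06 -0.4;0.286 0 0 0 0.18 0.06 -0.4;0.286 0 0 0 0.18 0.06 -0.4;0.286 0 0 0 0.18 0.06 -0.4;0.286 0 0 0 0.18 0.06 -0.4;0.286 0 0 0 0.18 0.06 -0.4;0 0 0 0 0 0 -0.4;0 0 0 0 0 0 -0.4"

```text
t: 18.72
ee_pos: [0.5599, 0.0911, 0.1397]
ee_rot: [-0.086, 0.861, -0.498, 0.052]
ft_force: [1.1, -0.9, 0.7]
grip_width: 0.0256
grip_force: 0.0
```

```bash
python3 arc.py 0 1 20
```

```text
station [0.0022 0.1891 0.1397] [ 1.1 -0.9  0.7] [ 0.48  0.78 -0.13  1.11 -0.98  0.53]
-0.57 0 0 -0 -0.37 -0.12 -0.4
```

Call:
drive_tool:
  deltas: "0 0 0 0 0 -0.5 -0.4;0 0 0 0 0 -0.8 -0.4;0 0 0 0 0 -0.8 -0.4;0 0 0 0 0 -0.8 -0.4;0 0 0 0 0 -0.8 -0.4;0 0 0 0 0 0 -0.4"

```text
t: 19.22
ee_pos: [0.5447, 0.1723, 0.1892]
ee_rot: [-0.085, 0.862, -0.496, 0.055]
ft_force: [-0.5, 0.3, 1.0]
grip_width: 0.026
grip_force: 0.0
```

```bash
python3 - <<'E'
from h import *; from rig import readout, viewer
o=readout.get_obs(); p=o["ee_pos"]; r=Ro.from_quat(o["ee_rot"])
g=viewer.grab_frame("top")["img"].astype(int); d=abs(g-F["top"]["img"].astype(int)).max(2)
print("diff tray -x side/flange corners", d[200:206,230:236].mean(), d[228:244,236:260].mean(), d[185:200,230:250].mean())
print(RS.inv().apply(p-S))
mid=p+np.array([0,0,.12]); tgt=np.array([.5224,-.2734,.31])
P=[(p,r)]+[(p+(mid-p)*i/6,r) for i in range(1,7)]
N=22; h=half(0); R=(r.inv()*h).as_rotvec()
P+=[(mid+(tgt-mid)*i/N, r*Ro.from_rotvec(R*min(1,i/14))) for i in range(1,N+1)]
R=rows(P,0); print(";".join(R[:14])); print(";".join(R[14:]))
E
```

```text
diff tray -x side/flange corners 17.77777777777778 24.950520833333332 19.673333333333332
[0.0035441  0.27179923 0.18916177]
0 0 0 -0.01 -0.69 -0.4 0;0 0 0 -0.01 -0.69 -0.4 0;0 0 0 -0.01 -0.69 -0.4 0;0 0 0 -0.01 -0.69 -0.4 0;0 0 0 -0.01 -0.69 -0.4 0;0 0 0 -0.01 -0.69 -0.4 0;-0.86 0.01 -0 0.2 -0.4 0.68 0;-0.86 0.01 -0 0.2 -0.45 0.65 0;-0.86 0.01 -0 0.2 -0.49 0.61 0;-0.86 0.01 -0 0.2 -0.54 0.57 0;-0.86 0.01 -0 0.2 -0.58 0.53 0;-0.86 0.01 -0 0.2 -0.62 0.49 0;-0.86 0.01 -0 0.2 -0.65 0.44 0;-0.86 0.01 -0 0.2 -0.68 0.39 0
-0.86 0.01 -0 0.2 -0.71 0.34 0;-0.86 0.01 -0 0.2 -0.73 0.28 0;-0.86 0.01 -0 0.2 -0.75 0.23 0;-0.86 0.01 -0 0.2 -0.77 0.17 0;-0.86 0.01 -0 0.2 -0.78 0.12 0;-0.86 0.01 -0 0.2 -0.78 0.06 0;0 0 0 0.2 -0.79 -0 0;0 0 0 0.2 -0.79 -0 0;0 0 0 0.2 -0.79 -0 0;0 0 0 0.2 -0.79 -0 0;0 0 0 0.2 -0.79 -0 0;0 0 0 0.2 -0.79 -0 0;0 0 0 0.2 -0.79 -0 0;0 0 0 0.2 -0.79 -0 0
```

Call:
drive_tool:
  deltas: "0 0 0 -0.01 -0.69 -0.4 0;0 0 0 -0.01 -0.69 -0.4 0;0 0 0 -0.01 -0.69 -0.4 0;0 0 0 -0.01 -0.69 -0.4 0;0 0 0 -0.01 -0.69 -0.4 0;0 0 0 -0.01 -0.69 -0.4 0;-0.86 0.01 0 0.2 -0.4 0.68 0;-0.86 0.01 0 0.2 -0.45 0.65 0;-0.86 0.01 0 0.2 -0.49 0.61 0;-0.86 0.01 0 0.2 -0.54 0.57 0;-0.86 0.01 0 0.2 -0.58 0.53 0;-0.86 0.01 0 0.2 -0.62 0.49 0;-0.86 0.01 0 0.2 -0.65 0.44 0;-0.86 0.01 0 0.2 -0.68 0.39 0"

```text
t: 20.43
ee_pos: [0.5358, 0.0058, 0.3075]
ee_rot: [-0.094, 0.971, -0.219, 0.023]
ft_force: [-0.1, -0.9, -0.3]
grip_width: 0.0427
grip_force: 0.0
```

Call:
drive_tool:
  deltas: "-0.86 0.01 0 0.2 -0.71 0.34 0;-0.86 0.01 0 0.2 -0.73 0.28 0;-0.86 0.01 0 0.2 -0.75 0.23 0;-0.86 0.01 0 0.2 -0.77 0.17 0;-0.86 0.01 0 0.2 -0.78 0.12 0;-0.86 0.01 0 0.2 -0.78 0.06 0;0 0 0 0.2 -0.79 0 0;0 0 0 0.2 -0.79 0 0;0 0 0 0.2 -0.79 0 0;0 0 0 0.2 -0.79 0 0;0 0 0 0.2 -0.79 0 0;0 0 0 0.2 -0.79 0 0;0 0 0 0.2 -0.79 0 0;0 0 0 0.2 -0.79 0 0;0 0 0 0 0 0 0"

```text
t: 21.68
ee_pos: [0.5193, -0.281, 0.3058]
ee_rot: [-0.094, 0.996, 0.0, -0.003]
ft_force: [-0.1, 0.4, -0.8]
grip_width: 0.0427
grip_force: 0.0
```

```bash
python3 - <<'E'
from h import *; from rig import readout, viewer
o=readout.get_obs(); p=o["ee_pos"]; r=Ro.from_quat(o["ee_rot"])
for n,(a,b,c,d) in dict(top=(190,250,226,250),side=(160,180,250,295)).items():
    g=viewer.grab_frame(n)["img"].astype(np.float32).mean(2)[a:b,c:d]; f=F[n]["img"].astype(np.float32).mean(2)[a:b,c:d]
    print(n,abs(g-f).mean(),cv2.phaseCorrelate(f,g))
tgt=np.array([.5224,-.2734,.1759]); h=half(0)
print(p,(r.inv()*h).as_rotvec()*180/np.pi/5, h.inv().apply(tgt-p)/.025)
E
```

```text
top 7.6930556 ((0.0001248786082044262, 0.035785710240659796), 1.0062612063354917)
side 55.956665 ((0.6486679824762014, -0.10714228321403674), 0.5224007113774618)
[ 0.51925363 -0.28096183  0.30582697] [ 0.00980608 -0.06326557 -0.1336981 ] [-0.18363187  0.2713096   5.19707861]
```

The tray image matches its starting position, with zero shift in the top view, so it is level. Now I'll grip the rod again.

Call:
drive_tool:
  deltas: "0 -0.06 -0.13 -0.18 0.27 0 0;0 0 0 0 0 0.8 0;0 0 0 0 0 0.8 0;0 0 0 0 0 0.8 0;0 0 0 0 0 0.8 0;0 0 0 0 0 0.8 0;0 0 0 0 0 0.8 0;0 0 0 0 0 0.4 0;0 0 0 0 0 0 0;0 0 0 0 0 0 -1;0 0 0 0 0 0 -1;0 0 0 0 0 0 -1;0 0 0 0 0 0 -1;0 0 0 0 0 0 -1;0 0 0 0 0 0 -1"

```text
t: 23.03
ee_pos: [0.5247, -0.2695, 0.1783]
ee_rot: [-0.102, 0.995, 0.0, 0.001]
ft_force: [-0.7, -1.4, 7.2]
grip_width: 0.0076
grip_force: 58.7
```

```bash
python3 - <<'E'
from h import *; from rig import readout
o=readout.get_obs(); p=o["ee_pos"]; r=Ro.from_quat(o["ee_rot"])
s=RS.inv().apply(p-S)+[0,0,.019]; v=s[1:]-[-.13,.09]; a=np.arctan2(v[1],v[0]); R=np.hypot(*v); print(s,a,R)
N=24; P=[]
for i in range(N+1):
    b=a+(0.10-a)*i/N; P.append((W([s[0],-.13+R*np.cos(b),.09+R*np.sin(b)-.019]),half(0)))
x=rows(P,-1); print(";".join(x[:12])); print(";".join(x[12:]))
E
```

```text
[-0.10415557 -0.15718297  0.19727206] 1.8189744548311086 0.11066259245165154
0 0 0 0 0.31 -0.07 -1;0 0 0 -0 0.31 -0.04 -1;0 0 0 -0 0.32 -0.02 -1;0 0 0 0 0.32 0 -1;0 0 0 -0 0.32 0.02 -1;0 0 0 -0 0.31 0.05 -1;0 0 0 0 0.31 0.07 -1;0 0 0 0 0.3 0.09 -1;0 0 0 -0 0.3 0.11 -1;0 0 0 -0 0.29 0.13 -1;0 0 0 0 0.28 0.15 -1;0 0 0 0 0.27 0.17 -1
0 0 0 0 0.25 0.19 -1;0 0 0 -0 0.24 0.21 -1;0 0 0 -0 0.22 0.23 -1;0 0 0 0 0.21 0.24 -1;0 0 0 -0 0.19 0.25 -1;0 0 0 0 0.17 0.27 -1;0 0 0 -0 0.15 0.28 -1;0 0 0 0 0.13 0.29 -1;0 0 0 -0 0.11 0.3 -1;0 0 0 -0 0.09 0.3 -1;0 0 0 -0 0.07 0.31 -1;0 0 0 0 0.04 0.31 -1
```

Call:
drive_tool:
  deltas: "0 0 0 0 0.31 -0.07 -1;0 0 0 0 0.31 -0.04 -1;0 0 0 0 0.32 -0.02 -1;0 0 0 0 0.32 0 -1;0 0 0 0 0.32 0.02 -1;0 0 0 0 0.31 0.05 -1;0 0 0 0 0.31 0.07 -1;0 0 0 0 0.3 0.09 -1;0 0 0 0 0.3 0.11 -1;0 0 0 0 0.29 0.13 -1;0 0 0 0 0.28 0.15 -1;0 0 0 0 0.27 0.17 -1"

```text
t: 24.03
ee_pos: [0.5061, -0.1796, 0.1615]
ee_rot: [-0.102, 0.995, 0.001, 0.001]
ft_force: [0.6, -2.2, 8.2]
grip_width: 0.0073
grip_force: 63.7
```

Call:
drive_tool:
  deltas: "0 0 0 0 0.25 0.19 -1;0 0 0 0 0.24 0.21 -1;0 0 0 0 0.22 0.23 -1;0 0 0 0 0.21 0.24 -1;0 0 0 0 0.19 0.25 -1;0 0 0 0 0.17 0.27 -1;0 0 0 0 0.15 0.28 -1;0 0 0 0 0.13 0.29 -1;0 0 0 0 0.11 0.3 -1;0 0 0 0 0.09 0.3 -1;0 0 0 0 0.07 0.31 -1;0 0 0 0 0.04 0.31 -1;0 0 0 0 0 0 -1;0 0 0 0 0 0 -1"

```text
t: 25.2
ee_pos: [0.4965, -0.1336, 0.0804]
ee_rot: [-0.102, 0.995, 0.001, 0.001]
ft_force: [5.8, -2.6, -1.5]
grip_width: 0.0078
grip_force: 69.5
```

Call:
drive_tool:
  deltas: "0 0 0 0 0 0.1 -1;0 0 0 0 0 0.1 -1;0 0 0 0 0 0 -1;0 0 0 0 0 0 -1"

```text
t: 25.53
ee_pos: [0.4967, -0.1336, 0.0793]
ee_rot: [-0.102, 0.995, 0.001, 0.002]
ft_force: [-4.8, 2.4, 35.2]
grip_width: 0.008
grip_force: 73.4
```

The 35 N reaction shows the lid is seated. I'll ease off, release and retreat.

Call:
drive_tool:
  deltas: "0 0 0 0 0 -0.1 -1;0 0 0 0 0 0 0;0 0 0 0 0 0 0;0 0 0 0 0 0 0;0 0 0 0 0 0 0;0 0 0 0 0 0 0;0 0 0 0 0 -0.6 0;0 0 0 0 0 -0.9 0;0 0 0 0 0 -0.9 0;0 0 0 0 0 -0.9 0;0 0 0 0 0 -0.9 0;0 0 0 -1 0 -0.5 0;0 0 0 1 0 0 0;0 0 0 1 0 0 0;0 0 0 1 0 0 0;0 0 0 1 0 0 0;0 0 0 1 0 0 0;0 0 0 1 0 0 0;0 0 0 0 0 0 0"

```text
t: 27.12
ee_pos: [0.3688, -0.1584, 0.195]
ee_rot: [-0.101, 0.995, 0.003, -0.002]
ft_force: [0.2, 0.6, -0.1]
grip_width: 0.0424
grip_force: 0.0
```

```bash
python3 - <<'E'
from h import *; from rig import viewer
f=viewer.grab_frame("side")["img"][150:290,190:350]; g=viewer.grab_frame("top")["img"][140:280,225:385]
cv2.imwrite("pics/s6.png",cv2.resize(np.hstack([f,g]),None,fx=2.5,fy=2.5,interpolation=cv2.INTER_CUBIC))
E
```

```text
(no output)
```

View pics/s6.png

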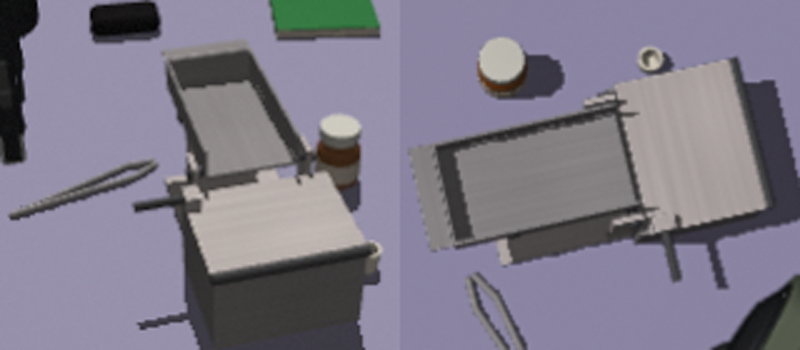

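```bash
python3 - <<'E'
from h import *
k=lambda u,v,a,b:((u+.5)/2.5-.5+a,(v+.5)/2.5-.5+b)
for t,s in(((275,278),(133,207)),((368,207),(362,247)),((213,88),(325,178)),((238,238),(183,200))): 
    X=tri(k(*t,225,140),k(*s,190,150)); print(X,RS.inv().apply(X-S))
E
```

```text
[ 0.47568436 -0.13792004  0.10368016] [-0.125929   -0.01848493  0.10368016]
[ 0.61382129 -0.23767773  0.12377649] [-0.0104537  -0.14378003  0.12377649]
[ 0.66993091 -0.08433138  0.0883485 ] [ 0.07510185 -0.00469861  0.0883485 ]
[ 0.52120468 -0.10481128  0.08268732] [-0.07472169  0.00488387  0.08268732]
```

The lid is shut: the rod tip measures 104 mm high, against 103 mm expected. The tray is level and the bystanders are in place.

```bash
python3 -c "
from rig import ctrl; print(ctrl.hand_in())"
```

```text
the job is handed in; nothing more can be done
None
```

I opened the lid, tipped all five crucibles into the bin, set the tray gently back on its rest and shut the lid; the job was handed in at about 27 s, but the hand-in returned no verdict.

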